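Hang the check weight in sprung tongs over the balance pan

ROBOT

A 6-joint arm with a two-finger parallel gripper is mounted at the origin on the work surface. World frame = base frame: x ahead of the robot, y to its left, z up, the work surface at z = 0. Lengths are in m, angles in rad, forces in N, time in s.
With the tool pointing down it reaches from about 0.35 to 0.875 m from the base axis. Payload 4.2 kg.
Tool frame: the origin (TCP) lies at the very end of the fingers, on their centre line; the grasp point (between the pads) lies 19 mm behind it; z points along the fingers, y is the line along which they close (so a half turn about z gives the same grasp; the last joint's range is limited). The gripper opens to 87 mm and grips with 3 to 60 N. Pads are 19 mm wide; open, the fingers measure 117 mm over their backs; the gripper's body (75 mm by 190 mm) begins 51 mm behind the grasp point.
Start: joints at [-0.959, 0.385, 0.008, 0, -1.194, -0.259], TCP at [0.216, -0.586, 0.223] pointing down, gripper open.
Joint ranges: [-3.14, 3.14], [-1.21, 2.06], [-1.07, 1.41], [-3.16, 2.05], [-2.99, -0.16], [-3.1, 3.1]. Speed limits (rad/s): [2.79, 2.79, 3.14, 3.14, 3.14, 3.14].

INTERFACE

Orientations are given as a unit quaternion [w, x, y, z].
In Python, from station import arm gives the robot as it stands. Calls block until the motion is done:
- arm.move_pose(position, orientation): joint-space move of the TCP to a pose.
- arm.move_l(position, ori=None, vel=0.15, stop_force=None): straight line of the TCP; ori=None keeps the orientation; vel is the mean speed in m/s. With stop_force (N) it stops when the force on the tool has changed by that much, and returns True; else False.
- arm.move_joints(angles): joint-space move.
- arm.ungrasp() and arm.close(grasp_force=None): open the fingers fully, or close them until they stop; grasp_force is the grip in N (None keeps the last).
- arm.hold(seconds).
- arm.inverse_kinematics(position, orientation): joint angles nearest the present ones, or None.
- arm.observe(): the state.
- arm.grab_frame(name): name is "scene" or "side" or "wrist"; returns (picture, depth): 384x512x3 uint8, red, green, blue; 384x512 float32, m along the optical axis (not along the pixel's ray), 0 where there is no reading.
- arm.calibration(name): a dict with "mtx" (3x3 intrinsics, pixels), "world_from_camera" (4x4, takes a point from camera to world coordinates). Camera axes: x right, y down, z forward; pixel columns grow to the right and rows downward; lengths in m; the calibration is good to about 2 mm. The wrist camera is an equidistant fisheye: a pixel r from the principal point sees the ray r / f radians off the axis. A picture is of the moment at which its call begins: read the wrist's pose just before it. calibration takes no time and is no camera call; for the wrist camera it gives the pose at the moment of the call.
A pose or a line that the arm cannot do raises arm.Unreachable and nothing moves.
- arm.hand_in(): hands the job in; it is judged then, once.
The state is a dict: "clock": time; "qpos": joint angles; "qvel": joint speeds; "joint_torque": joint torques, N m; "position": TCP position; "tool_rot": TCP orientation; "contact_force": force on the tool from outside, world axes, zero at the start; "torque": the same for the moment, N m; "gripper_width": finger opening in m; "grip_force": force on a finger pad.
Only numpy, scipy, OpenCV 4.12 (cv2) and the standard library are available. Lean on these libraries where they do the work, as an engineer would, in place of code of your own. Each camera call takes 0.05 s, during which the arm holds its last target. There are 200 camera calls.

TASK

For the balance check, pick up the sprung weight tongs by their finger plates, put the open jaws around the neck of the tallest weight, squeeze until the index stands at the line on the gauge bar (16 mm jaw gap, so the jaws take it under the head without pinching the neck) and lift the weight out of its tray. Finish still holding: gap steady at the mark, the weight hanging upright and still over the middle of the balance pan, a few centimetres clear of it. The gripper must not touch the weights or the balance; leave the other two weights, the bowl and the calculator alone.

Things in the scene. Friction and masses are not known exactly. Their poses are not given: they have to be found in the camera images.
- tongs: Loose sprung weight tongs (large tweezers), bright steel, 165 mm long, 90 g, arms 14 mm tall, lying level on the rest. Origin midway between the two knurled finger plates at mid-height; +x along the middle line to the jaws, z up; the arms spring apart along y. They join at a bow 95 mm behind the origin and bend there as two hinges, each with an 11 N m/rad spring outward.
- plate_left (a point): Middle of the outer face of the left (+y) finger plate, where a finger presses. Each plate is 36 mm long in x and 20 mm tall. Width over both plates: 58 mm at rest (no squeeze), 46 mm at a light hold (jaw gap 36 mm, 8 N), 33 mm at the mark, where they are parallel and need about 15 N per finger. Gap = 1.58 x (width - 33 mm) + 16 mm.
- plate_right (a point): The same on the right finger plate. While the plates still diverge forward (before the mark) the tongs may creep back 2 to 3 mm in the grip as they are squeezed.
- jaw_left (a point): Inner edge of the left jaw at the middle of its bow, 55 mm ahead of the tongs' origin. Jaw gap = distance to jaw_right: 56 mm at rest, 16 mm at the mark. Each jaw is a flat prong 5 mm wide and 5 mm thick at the arms' mid-height, bowed outward round the opening, ends 67 mm ahead of the origin; at the mark its two ends leave only 10 mm, so the neck stays in.
- jaw_right (a point): The same on the right jaw.
- index (a point): Point of the small index on top of the left arm, 33 mm ahead of the tongs' origin, that runs beside the gauge bar.
- gauge_line (a point): The one engraved line on the gauge bar, a 7 mm wide flat bar fixed on top of the right arm and crossing over the left, 29 mm ahead of the tongs' origin. The index lies against it when the jaw gap is 16 mm.
- rest: Fixed low wooden rest 150 x 100 mm, 8 mm thick base, with two cross bars whose tops are 25 mm above the bench, 66 mm behind and 40 mm ahead of its centre. Origin under its centre, x along the tongs lying on it; the tongs' origin lies about over its centre, 31 to 32 mm above the bench.
- weight_large: The check weight, 200 g, polished steel, the tallest of three standing in the tray: body 28 mm across and 34 mm tall, above it a neck 12 mm across and 18 mm long, above that a flat-bottomed round head 26 mm across and 10 mm thick (62 mm in all). Origin at the centre of its underside, z up.
- neck (a point): Middle of the large weight's neck, 43 mm above its underside.
- weight_medium: Another knob weight, 41 mm tall, 26 mm across, 100 g: leave it.
- weight_small: The smallest knob weight, 35 mm tall, 20 mm across, 50 g: leave it.
- tray: Fixed shallow wooden tray, 100 x 210 mm with walls 16 mm high, felt floor 8 mm above the bench. Origin under its centre; the weights stand in a row along its y, about 65 mm apart, in any order.
- balance: Fixed top-pan balance, case 290 x 200 mm and 60 mm high; its display end is toward -x. Origin on the bench under the centre of the pan; the case reaches 175 mm from there to -x and 115 mm to +x.
- pan (a point): Centre of the top face of the round pan (138 mm across, 80 mm above the bench).
- bowl: Loose empty steel bowl 110 mm across and 45 mm tall at the back of the bench: leave it.
- calculator: Desk calculator at the back of the bench, fixed; leave it.
Mind the look-alikes: they are no part of the job. What is shaped like the tongs but blue or turquoise is not meant.

How it is judged:
By the outcome, as a careful person would: the job done as asked, in the order asked, and still so for the second after the job is handed in, while the arm keeps its last pose, push and grip.
It also fails if it takes over 61 s, if anything falls off the work surface, if the arm or the gripper's body presses on something with over 40 N, if the wrist force passes 120 N, or if a joint passes its speed limit or range.

## Working session

There is one attempt and no reset: what is moved stays moved. The work goes in short steps, each a Python script; the robot and the scene stay as the last script left them, time stands still between calls to the robot, and variables do not carry over. Pictures are saved under pics/ and viewed, at most 15 in all, crops included, and the job is handed in when it is done.

```bash
mkdir -p pics; ls
python3 - <<'E'
from station import arm
import cv2,numpy as np
s=arm.observe();print(s)
for n in("scene","side"):
    p,d=arm.grab_frame(n);c=arm.calibration(n)
    cv2.imwrite(f"pics/{n}0.png",p[:,:,::-1]);np.savez(f"{n}0.npz",p=p,d=d,m=c["mtx"],T=c["world_from_camera"])
    print(n,c["mtx"].tolist(),np.round(c["world_from_camera"],3).tolist(),(d>0).mean())
a=[cv2.imread(f"pics/{n}0.png") for n in("scene","side")]
cv2.imwrite("pics/scene0b.png",cv2.resize(a[0],(800,600)));cv2.imwrite("pics/side0b.png",cv2.resize(a[1],(800,600)))
E
```

```text
pics
{'clock': 0.0, 'qpos': array([-9.59381371e-01,  3.85562637e-01,  6.61020498e-03, -4.93635659e-04,
       -1.19398357e+00, -2.58591903e-01]), 'qvel': array([ 0.00064712,  0.00183297, -0.00074646,  0.00113569, -0.00111168,
        0.00094337]), 'joint_torque': array([-8.42794498e-05, -3.90663671e+01,  1.87403852e+01,  4.21976656e+00,
        1.09728935e-02, -1.73680305e-04]), 'position': array([ 0.21576907, -0.58592912,  0.22145061]), 'tool_rot': array([-2.42804650e-04, -1.75408175e-01,  9.84495188e-01,  1.06687665e-03]), 'contact_force': array([ 0.01143148, -0.5410765 ,  0.39352621]), 'torque': array([-0.00478707,  0.01107636, -0.00546448]), 'grip_force': 0.0, 'gripper_width': 0.086990487132876}
scene [[478.3179115043191, 0.0, 264.11672637460117], [0.0, 478.3179115043191, 188.7879477586299], [0.0, 0.0, 1.0]] [[0.65, 0.448, -0.613, 1.359], [0.76, -0.37, 0.535, -0.689], [0.013, -0.814, -0.581, 0.852], [0.0, 0.0, 0.0, 1.0]] 0.9957529703776041
side [[471.97180563459114, 0.0, 255.50173258753918], [0.0, 471.97180563459114, 189.8581341605891], [0.0, 0.0, 1.0]] [[-0.997, -0.05, 0.05, 0.482], [-0.071, 0.782, -0.619, 0.86], [-0.008, -0.621, -0.783, 1.133], [0.0, 0.0, 0.0, 1.0]] 0.9959920247395834
```

View pics/scene0b.png

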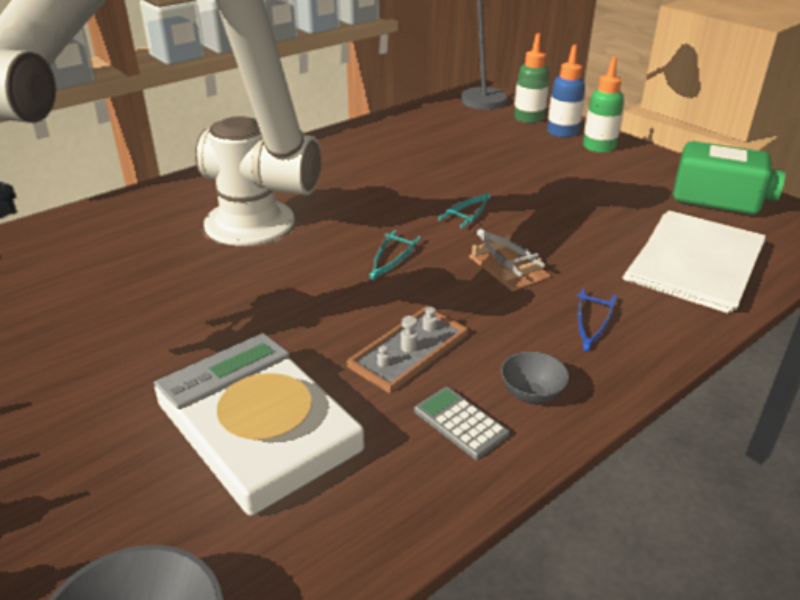

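View pics/side0b.png

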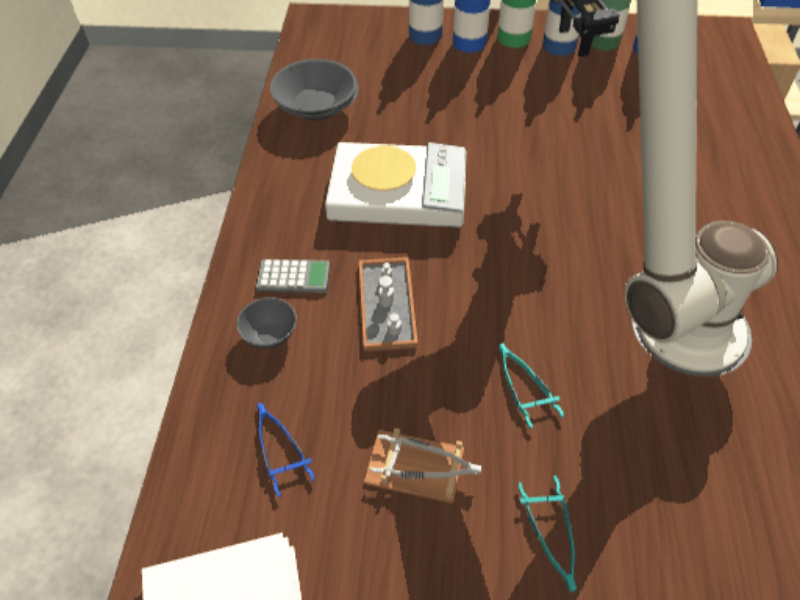

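The steel tongs lie on the rest at side-view px (425,465) in the 800-wide picture, with the bow at (475,469) and the jaws to the left (+x). The look-alikes are turquoise at (530,385) and (550,530), and blue at (285,450). Only the grey pair on the wooden rest fits. The weights stand at (386,268), (385,287) and (394,322), and the middle one looks tallest. The pan is at (383,167).

```bash
cat > h.py <<'E'
from station import arm
import cv2,numpy as np
from scipy.spatial.transform import Rotation as R
def load(n):
    z=np.load(n+".npz");return z["p"],z["d"],z["m"],z["T"]
def cloud(d,m,T):
    v,u=np.mgrid[:d.shape[0],:d.shape[1]]
    P=np.stack([(u-m[0,2])/m[0,0]*d,(v-m[1,2])/m[1,1]*d,d],-1)
    return P@T[:3,:3].T+T[:3,3]
def ray(uv,m,T,z,fish=False):
    x=np.array([(uv[0]-m[0,2])/m[0,0],(uv[1]-m[1,2])/m[1,1]])
    if fish:
        r=np.hypot(*x);q=np.append(x*np.sin(r)/max(r,1e-9),np.cos(r))
    else:q=np.append(x,1)
    q=T[:3,:3]@q;o=T[:3,3];return o+q*(z-o[2])/q[2]
def down(yaw): # tool z down; tool x-axis along yaw (tongs x), y closes
    return np.roll(( R.from_euler('z',yaw)*R.from_euler('x',np.pi)).as_quat(),1)
E
python3 - <<'E'
from h import *
for n in("side0","scene0"):
    p,d,m,T=load(n);P=cloud(d,m,T);h=cv2.cvtColor(p,cv2.COLOR_RGB2HSV)
    z=P[...,2];ok=d>0
    print(n)
    pan=ok&(h[...,0]>12)&(h[...,0]<28)&(h[...,1]>100)&(abs(z-.08)<.008)&(h[...,2]>120)
    k,l,s,c=cv2.connectedComponentsWithStats(pan.astype(np.uint8));i=1+s[1:,4].argmax()
    q=P[l==i];e=(q.min(0)+q.max(0))/2;print("pan",e.round(4),np.ptp(q,0).round(3),s[i])
    # grey stuff by height
    g=(ok&(h[...,1]<70)&(z>.022)&(z<.078)&(P[...,0]>.3)&(P[...,0]<.85)).astype(np.uint8)
    k,l,s,c=cv2.connectedComponentsWithStats(g)
    for i in range(1,k):
        if s[i,4]>15:
            q=P[l==i];print("grey",s[i].tolist(),q.min(0).round(3),q.max(0).round(3))
E
```

```text
side0
pan [ 0.6092 -0.3211  0.0795] [0.134 0.136 0.013] [225  93  41  28 880]
grey [262, 9, 21, 12, 182] [ 0.507 -0.938  0.027] [ 0.591 -0.893  0.078]
grey [319, 10, 15, 12, 123] [ 0.3   -0.95   0.036] [ 0.355 -0.895  0.078]
grey [290, 12, 23, 14, 189] [ 0.384 -0.923  0.032] [ 0.474 -0.867  0.078]
grey [184, 38, 45, 38, 1139] [ 0.697 -0.726  0.022] [ 0.85  -0.511  0.075]
grey [208, 91, 91, 52, 3224] [ 0.433 -0.425  0.022] [ 0.724 -0.216  0.078]
grey [242, 168, 10, 25, 178] [ 0.566 -0.086  0.023] [ 0.594 -0.001  0.074]
grey [152, 190, 38, 33, 454] [0.739 0.013 0.022] [0.847 0.129 0.052]
grey [248, 200, 9, 13, 78] [0.546 0.041 0.023] [0.57  0.065 0.053]
grey [237, 278, 71, 28, 491] [0.399 0.283 0.023] [0.574 0.356 0.045]
grey [106, 341, 84, 43, 2648] [0.664 0.459 0.022] [0.85  0.566 0.037]
scene0
pan [ 0.6117 -0.3247  0.0775] [0.141 0.135 0.011] [ 139  239   60   42 1974]
grey [402, 135, 88, 56, 2967] [0.61  0.455 0.022] [0.85  0.806 0.035]
grey [306, 146, 43, 31, 296] [0.402 0.279 0.022] [0.578 0.358 0.041]
grey [271, 196, 9, 12, 75] [0.55  0.034 0.022] [0.576 0.058 0.05 ]
grey [257, 202, 10, 19, 162] [ 0.568 -0.033  0.022] [ 0.598 -0.005  0.07 ]
grey [99, 213, 134, 114, 6162] [ 0.438 -0.426  0.022] [ 0.73  -0.224  0.078]
grey [242, 221, 7, 10, 54] [ 0.578 -0.091  0.022] [ 0.597 -0.072  0.044]
grey [321, 225, 43, 32, 585] [0.742 0.014 0.022] [0.85  0.123 0.046]
grey [31, 349, 112, 35, 2859] [ 0.702 -0.677  0.027] [ 0.846 -0.517  0.071]
```

Run:
```python
import cv2
a=cv2.imread("pics/side0.png")
t=cv2.resize(a[265:330,225:315],(540,390),interpolation=cv2.INTER_CUBIC)
w=cv2.resize(a[160:230,222:272],(260,390),interpolation=cv2.INTER_CUBIC)
cv2.imwrite("pics/crop0.png",cv2.hconcat([t,w]))
```

```text
(no output)
```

View pics/crop0.png

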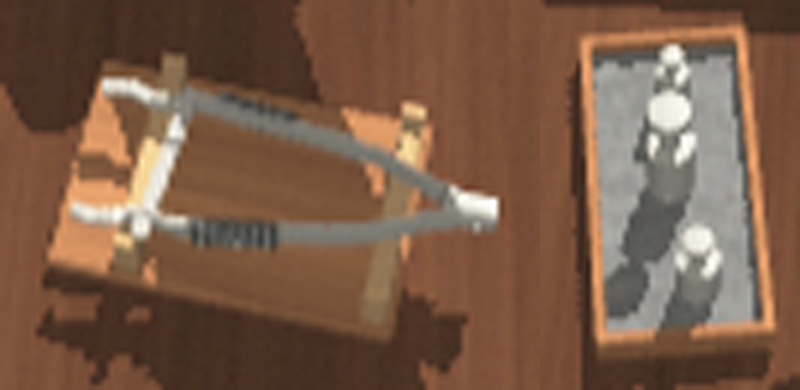

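The crop shows the grey tongs with knurled plates and a gauge bar across near the left (+x) jaw ends. In the tray, the large-headed weight at crop (670,110) is the tallest, and the depth agrees: its top is at 0.070 to 0.074 m against a nominal 0.070. Next I go above the tongs for a wrist look.

Run:
```python
from h import *
for yaw in (-.1,np.pi-.1):
    for p in ([.49,.32,.25],[.52,-.02,.2],[.55,-.32,.2]):
        q=arm.inverse_kinematics(p,down(yaw));print(yaw,p,None if q is None else np.round(q,2))
# choose yaw closest to start: tool x = -world x
arm.move_pose([.49,.32,.24],down(np.pi-.12))
c=arm.calibration("wrist");p,d=arm.grab_frame("wrist")
np.savez("w1.npz",p=p,d=d,m=c["mtx"],T=c["world_from_camera"]);cv2.imwrite("pics/w1.png",cv2.resize(p[:,:,::-1],(800,600)))
print(c["mtx"],c["world_from_camera"].round(3),(d>0).mean(),arm.observe()["clock"])
```

```text
-0.1 [0.49, 0.32, 0.25] [ 0.86  0.3  -0.05  0.   -1.22  0.62]
-0.1 [0.52, -0.02, 0.2] [ 0.27  0.23 -0.28  0.   -1.06  1.2 ]
-0.1 [0.55, -0.32, 0.2] [-0.27  0.42  0.    0.   -1.16  1.74]
3.041592653589793 [0.49, 0.32, 0.25] [ 0.86  0.3  -0.05 -0.   -1.22 -2.53]
3.041592653589793 [0.52, -0.02, 0.2] [ 0.27  0.23 -0.28 -0.   -1.06 -1.94]
3.041592653589793 [0.55, -0.32, 0.2] [-0.27  0.42  0.   -0.   -1.16 -1.4 ]
[[297.31863964   0.         253.75049634]
 [  0.         297.31863964 188.94749199]
 [  0.           0.           1.        ]] [[ 0.12   0.961  0.248  0.423]
 [ 0.993 -0.116 -0.031  0.327]
 [-0.001  0.249 -0.968  0.403]
 [ 0.     0.     0.     1.   ]] 0.940643310546875 3.4583
```

View pics/w1.png

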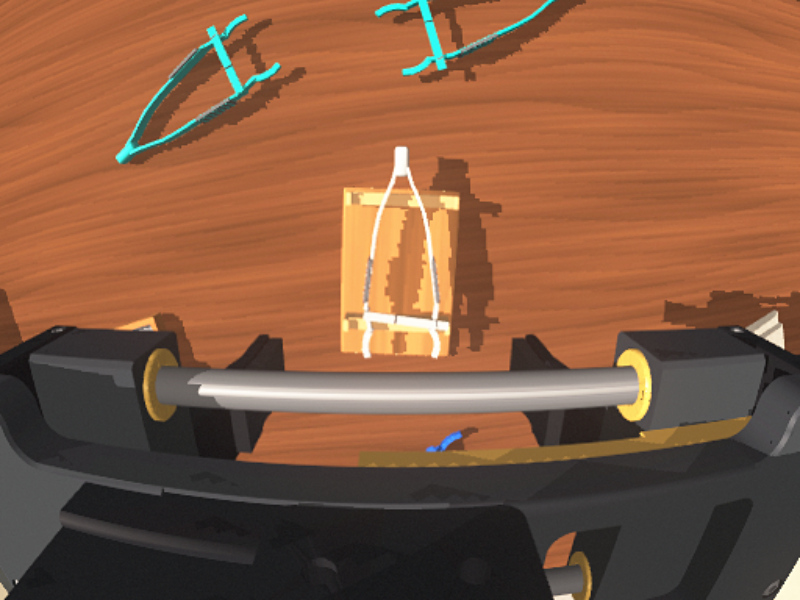

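Wrist view: bow at (400,150), jaw ends at (367,352) and (436,352), dark knurled plates at (370,268) and (436,268), gauge bar at row 322. I'll cast these points onto the arms' top plane. I'll also use the flipped yaw, so the wrist camera faces the jaws and the gauge.

Run:
```python
from h import *
p,d,m,T=load("w1")
def q(u,v,z=.039): return ray((u/1.5625,v/1.5625),m,T,z,True)
for n,u,v in(("bowend",401,149),("pl",370,268),("pr",435,268),("jl",366,357),("jr",437,357),("restTL",344,190),("restTR",459,196),("restBL",342,353),("restBR",448,356)):
    print(n,q(u,v,.039 if n[0]!="r" else .02).round(4))
# arms by mask: bright/grey low-sat pixels between bow and jaws
h=cv2.cvtColor(p,cv2.COLOR_RGB2HSV);g=(h[...,1]<60)&(h[...,2]>90)
pts=[]
for v in range(112,196,6):
    u=np.flatnonzero(g[v,225:290])+225
    if len(u)>1:
        a=ray((u.min(),v),m,T,.039,True);b=ray((u.max()+1,v),m,T,.039,True)
        print(v,u.min(),u.max(),((a+b)/2)[:2].round(4),np.linalg.norm(a-b).round(4));pts.append((a+b)[:2]/2)
pts=np.array(pts);k=np.polyfit(pts[:,0],pts[:,1],1);print("yaw",np.arctan(k[0]),k)
```

```text
bowend [0.4007 0.3334 0.039 ]
pl [0.4912 0.2976 0.039 ]
pr [0.4974 0.3492 0.039 ]
jl [0.5664 0.2839 0.039 ]
jr [0.5736 0.3434 0.039 ]
restTL [0.4271 0.2832 0.02  ]
restTR [0.4433 0.3765 0.02  ]
restBL [0.5677 0.2609 0.02  ]
restBR [0.5818 0.3541 0.02  ]
112 251 262 [0.421  0.3314] 0.0145
118 249 264 [0.4283 0.3305] 0.0194
124 246 267 [0.4355 0.3296] 0.0267
130 244 269 [0.4428 0.3287] 0.0317
136 241 272 [0.4501 0.3279] 0.0391
142 240 273 [0.4575 0.327 ] 0.0417
148 239 274 [0.4649 0.3261] 0.0443
154 238 275 [0.4723 0.3252] 0.0469
160 237 276 [0.4797 0.3243] 0.0495
166 236 277 [0.4872 0.3235] 0.0522
172 235 278 [0.4948 0.3226] 0.055
178 235 279 [0.5025 0.3223] 0.0565
184 234 279 [0.5101 0.3207] 0.058
190 233 280 [0.5179 0.3198] 0.0609
yaw -0.11675420138090345 [-0.11728762  0.38067869]
```

Run:
```python
from h import *
Q=down(-.117)
arm.move_pose([.499,.3222,.13],Q)
arm.move_l([.499,.3222,.0135],vel=.1,stop_force=8)
print(arm.observe()["position"])
arm.close(8);arm.hold(.3);s=arm.observe();print(s["gripper_width"],s["grip_force"],s["contact_force"])
arm.move_l([.499,.3222,.09],vel=.1);arm.hold(.3)
s=arm.observe();print(s["gripper_width"],s["grip_force"],s["contact_force"],s["torque"],s["clock"])
c=arm.calibration("wrist");p,d=arm.grab_frame("wrist")
np.savez("w2.npz",p=p,d=d,m=c["mtx"],T=c["world_from_camera"],pos=s["position"]);cv2.imwrite("pics/w2.png",cv2.resize(p[:,:,::-1],(800,600)))
print(s["position"])
```

```text
[0.49942715 0.32263542 0.01420164]
0.04483261491661777 7.974182186583221 [0.08030976 0.12095098 0.81849337]
0.044667294548371796 7.984097080333186 [ 0.18574396  0.17895677 -1.51192195] [-0.09045704  0.14403271 -0.0104949 ] 9.7333
[0.49883324 0.32203577 0.08943829]
```

View pics/w2.png

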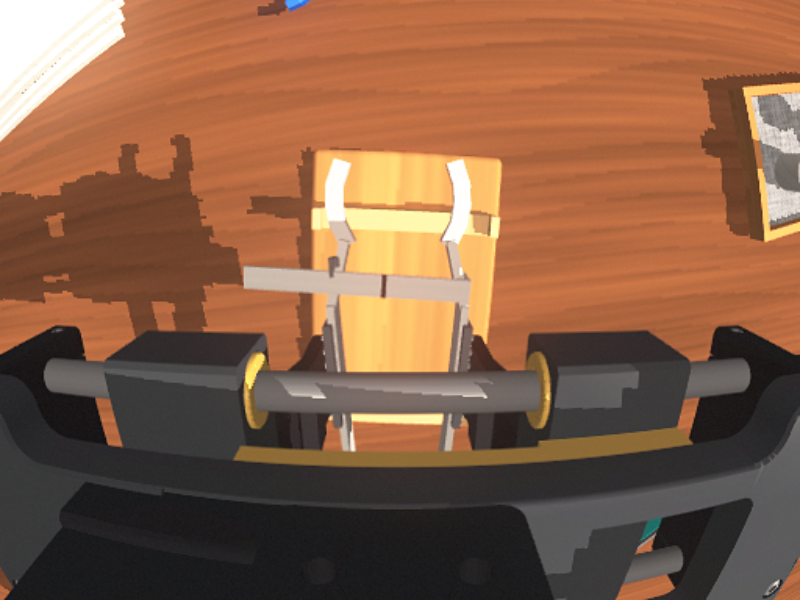

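The tongs are held by their plates. Index at (334,265), gauge line at (384,287), jaw bows at (332,195) and (462,195), jaw ends at (341,163) and (457,163). Next I measure the jaws in the tool frame and check that they are level, then look at the tallest weight from close by.

```bash
cat >> h.py <<'E'
def fcloud(d,m,T):
    v,u=np.mgrid[:d.shape[0],:d.shape[1]];x=(u-m[0,2])/m[0,0];y=(v-m[1,2])/m[1,1]
    r=np.hypot(x,y)+1e-9;P=np.stack([x*np.tan(r)/r*d,y*np.tan(r)/r*d,d],-1)
    return P@T[:3,:3].T+T[:3,3]
def intool(P,pos,yaw): # tongs-like frame: x fwd, y left, z up rel. to TCP
    return R.from_euler('z',-yaw).apply(np.asarray(P)-pos)
E
python3 - <<'E'
from h import *
p,d,m,T=load("w2");pos=np.load("w2.npz")["pos"];F=fcloud(d,m,T)
for n,u,v in(("jl",332,195),("jr",462,195),("el",341,163),("er",457,163),("idx",334,268),("line",384,287)):
    a=intool(ray((u/1.5625,v/1.5625),m,T,.1095 if n[0] in"je" else .117,True),pos,-.117);b=intool(F[int(v/1.5625+2*(n[0]=='e')),int(u/1.5625)],pos,-.117)
    print(n,a.round(4),b.round(4))
p1=[.47,-.02,.16]
arm.move_pose([.499,.31,.15],down(-.08));arm.move_pose(p1,down(-.05))
arm.hold(.2);s=arm.observe();print(s["position"],s["gripper_width"],s["clock"])
c=arm.calibration("wrist");p,d=arm.grab_frame("wrist")
np.savez("w3.npz",p=p,d=d,m=c["mtx"],T=c["world_from_camera"],pos=s["position"]);cv2.imwrite("pics/w3.png",cv2.resize(p[:,:,::-1],(800,600)))
E
```

```text
jl [0.0632 0.0195 0.0201] [0.0635 0.02   0.0185]
jr [ 0.0632 -0.0204  0.0201] [ 0.0636 -0.0201  0.0198]
el [0.073  0.0166 0.0201] [0.0722 0.0168 0.0197]
er [ 0.0731 -0.0188  0.0201] [ 0.0723 -0.0184  0.0207]
idx [0.0417 0.0184 0.0276] [0.042  0.0187 0.0274]
line [0.0359 0.0034 0.0276] [0.0359 0.0038 0.0264]
[ 0.47038976 -0.01909817  0.15983812] 0.044910776213706184 11.5917
```

View pics/w3.png

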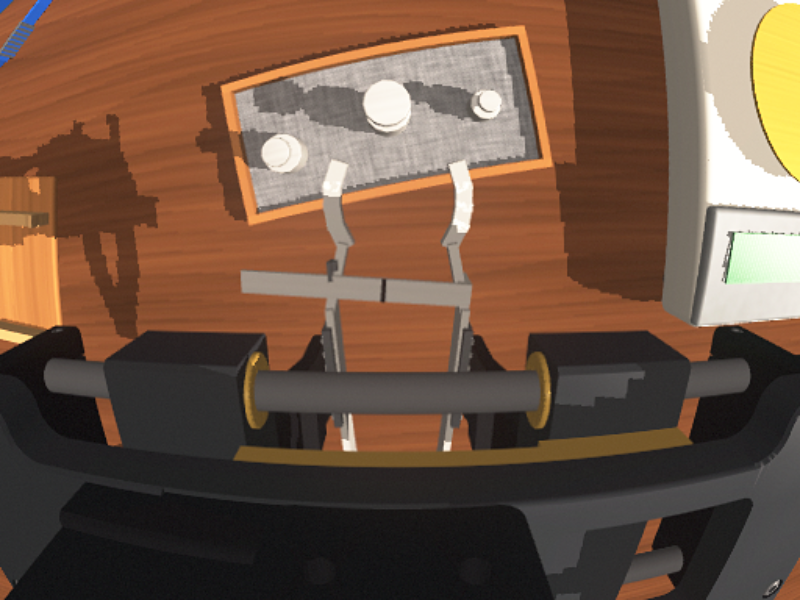

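Weight heads: medium at (278,153), large at (386,104) and small at (488,100). The large one in the middle has the widest head and matches the depth height. I'll cast onto head height, stage behind it at neck height and look once more.

Run:
```python
from h import *
p,d,m,T=load("w3");pos=np.load("w3.npz")["pos"];F=fcloud(d,m,T)
def q(u,v,z): return ray((u/1.5625,v/1.5625),m,T,z,True)
L=q(386.5,103,.070);M=q(278,151,.049);S=q(489,100,.043)
print("L",L.round(4),F[66,247].round(4),"M",M.round(4),F[96,178].round(4),"S",S.round(4))
print("head dia",np.linalg.norm(q(362,103,.070)-q(411,103,.070)))
yaw=np.arctan2(-(S-M)[0],(S-M)[1]);yaw=(yaw+np.pi/2)%np.pi-np.pi/2;print("yaw",yaw)
yaw=float(np.clip(yaw,0,.2))
f=np.array([np.cos(yaw),np.sin(yaw),0]);t=L-f*(.0605+.045);
print("stage",t,yaw)
arm.move_pose([t[0],t[1],.11],down(yaw))
arm.move_l([t[0],t[1],.0335],vel=.08,stop_force=6);arm.hold(.2)
s=arm.observe();print(s["position"],s["gripper_width"],s["contact_force"],s["clock"])
c=arm.calibration("wrist");p,d=arm.grab_frame("wrist")
np.savez("w4.npz",p=p,d=d,m=c["mtx"],T=c["world_from_camera"],pos=s["position"],yaw=yaw);cv2.imwrite("pics/w4.png",cv2.resize(p[:,:,::-1],(800,600)))
```

```text
L [ 0.5797 -0.0194  0.07  ] [ 0.5795 -0.0192  0.0708] M [0.5594 0.0465 0.049 ] [0.56   0.0464 0.0491] S [ 0.5845 -0.0807  0.043 ]
head dia 0.026272517183994117
yaw 0.19482308805995618
stage [ 0.47615467 -0.03987259  0.07      ] 0.19482308805995618
[ 0.47645335 -0.03981305  0.03394673] 0.04501141716451564 [ 0.14972281 -0.28026154 -0.63933665] 13.3333
```

View pics/w4.png

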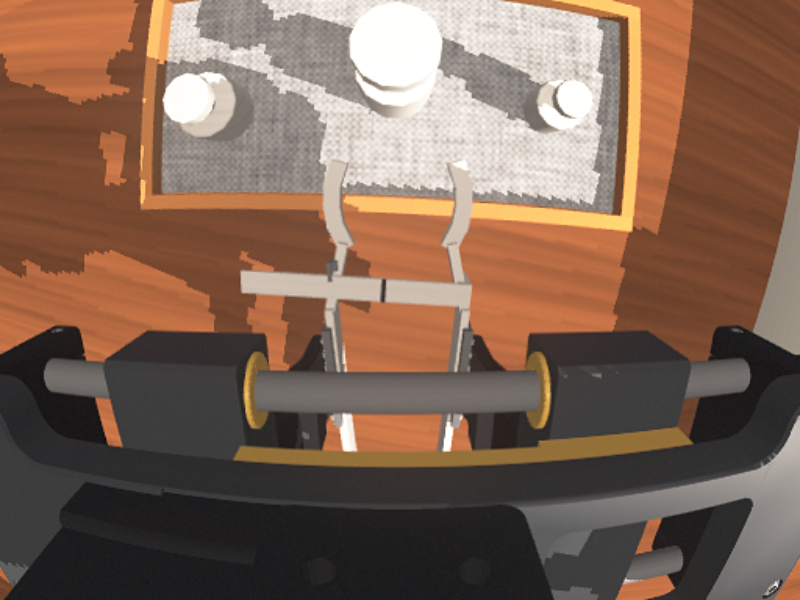

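The head is at (396,44), the jaws point at it, and the neighbours at (190,98) and (570,98) are well to the sides. Next I correct laterally, slide in and squeeze in small steps.

Run:
```python
from h import *
p,d,m,T=load("w4");z=np.load("w4.npz");pos=z["pos"];yaw=float(z["yaw"])
q=lambda u,v,zz: intool(ray((u/1.5625,v/1.5625),m,T,zz,True),pos,yaw)
H=q(396,44,.070);l=q(331,195,.0545);r=q(463,195,.0545);el=q(340,163,.0545);er=q(457,163,.0545)
print(H.round(4),l.round(4),r.round(4),el.round(4),er.round(4), "dia",(q(349,44,.07)-q(442,44,.07)).round(4))
jy=(l+r)[1]/2;adv=H[0]-.0605+.0015;lat=H[1]-jy;print("adv,lat",adv,lat)
assert .03<adv<.06 and abs(lat)<.006
f=np.array([np.cos(yaw),np.sin(yaw),0]);n=np.array([-f[1],f[0],0])
b=pos+n*lat;b[2]=.0335
arm.move_l(b,vel=.05)
print("stopped",arm.move_l(b+f*adv,vel=.05,stop_force=4));arm.hold(.2)
s=arm.observe();print(s["position"],s["contact_force"],s["gripper_width"])
for g in(10,12,14):
    arm.close(g);arm.hold(.3);s=arm.observe();print(g,s["gripper_width"],s["grip_force"],s["contact_force"].round(2),s["clock"])
c=arm.calibration("wrist");p,d=arm.grab_frame("wrist")
np.savez("w5.npz",p=p,d=d,m=c["mtx"],T=c["world_from_camera"],pos=s["position"],yaw=yaw);cv2.imwrite("pics/w5.png",cv2.resize(p[:,:,::-1],(800,600)))
```

```text
[ 0.1058 -0.0002  0.0361] [0.0631 0.0197 0.0206] [ 0.0631 -0.0207  0.0206] [0.0729 0.0168 0.0206] [ 0.0729 -0.0188  0.0206] dia [0.     0.0253 0.    ]
adv,lat 0.04675457358323233 0.00031728644842527517
stopped False
[ 0.52206456 -0.03050296  0.03358758] [ 0.94539604 -0.5410087  -1.41650196] 0.04495059706929697
10 0.04154679335858051 9.990947074966243 [ 0.36 -0.16 -0.02] 15.5
12 0.03828463671612533 11.999944131821394 [-0.26  0.31 -0.56] 16.0833
14 0.03484637667435813 13.999935267493129 [ 0.81 -0.02 -0.83] 16.65
```

View pics/w5.png

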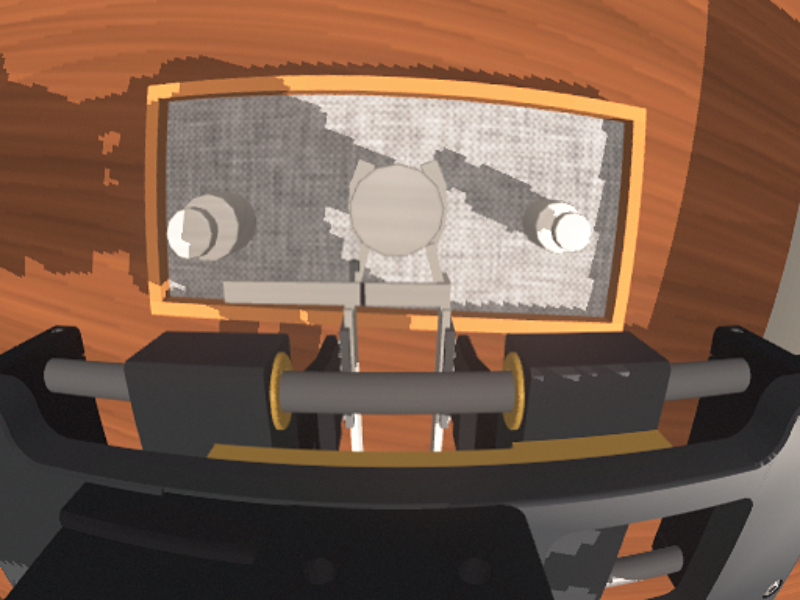

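Jaws are around the neck under the head (head at (397,210), jaw ends at (365,163) and (432,163)). The index at (357,270) is nearly at the line at (363,292). I'll close the last 1.8 mm and check with an enlarged crop.

Run:
```python
from h import *
for g in(15.05,):
    arm.close(g);arm.hold(.4);s=arm.observe();print(g,s["gripper_width"],s["grip_force"],s["contact_force"].round(2),s["clock"])
if abs(s["gripper_width"]-.033)>.0002:
    g+=(s["gripper_width"]-.033)/.00175;arm.close(g);arm.hold(.4);s=arm.observe();print(g,s["gripper_width"],s["grip_force"])
c=arm.calibration("wrist");p,d=arm.grab_frame("wrist");m,T=c["mtx"],c["world_from_camera"];pos=s["position"];yaw=.1948
np.savez("w6.npz",p=p,d=d,m=m,T=T,pos=pos)
h=p[:,:,::-1][95:205,200:300];cv2.imwrite("pics/w6.png",cv2.resize(h,(545,600),interpolation=cv2.INTER_NEAREST))
q=lambda u,v,zz: intool(ray((u/1.5625,v/1.5625),m,T,zz,True),pos,yaw)
print("head",q(397,210,.07).round(4),"ends",q(365,161,.0545).round(4),q(432,161,.0545).round(4))
```

```text
15.05 0.03380530559245934 15.049899159930646 [ 0.37  0.34 -1.12] 17.35
15.51017462426248 0.03366454071716723 15.510092005133629
head [ 0.0594 -0.0005  0.0365] ends [0.0734 0.0091 0.021 ] [ 0.0734 -0.0111  0.021 ]
```

View pics/w6.png

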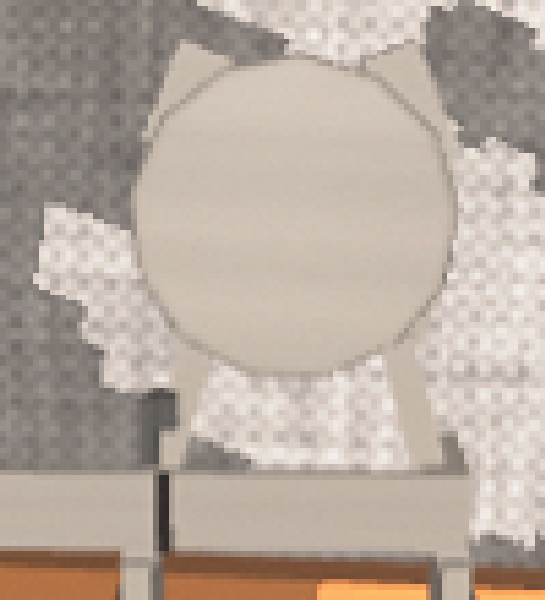

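The index stands at crop x≈150–160 against the line at x≈163, about 1 mm short. Width stalls at 33.7 mm, and the neck sits about 2 mm behind the bow centre. I'll centre the jaws on the neck and watch how the width responds to force.

Run:
```python
from h import *
yaw=.1948;f=np.array([np.cos(yaw),np.sin(yaw),0]);n=np.array([-f[1],f[0],0])
s=arm.observe();b=s["position"].copy();b[2]=.0335
arm.move_l(b-f*.0018,vel=.02);arm.hold(.3)
s=arm.observe();print(s["gripper_width"],s["contact_force"].round(2))
for g in(16,17,18):
    arm.close(g);arm.hold(.35);s=arm.observe();print(g,round(s["gripper_width"],5),s["contact_force"].round(2),s["clock"])
    if s["gripper_width"]<.0329:break
c=arm.calibration("wrist");p,d=arm.grab_frame("wrist");m,T=c["mtx"],c["world_from_camera"];pos=s["position"]
np.savez("w7.npz",p=p,d=d,m=m,T=T,pos=pos)
cv2.imwrite("pics/w7.png",cv2.resize(p[:,:,::-1][95:205,200:300],(545,600),interpolation=cv2.INTER_NEAREST))
```

```text
0.033578957436433556 [-1.3  -0.49 -0.74]
16 0.03271 [-0.04 -0.73 -1.18] 19.1333
```

View pics/w7.png

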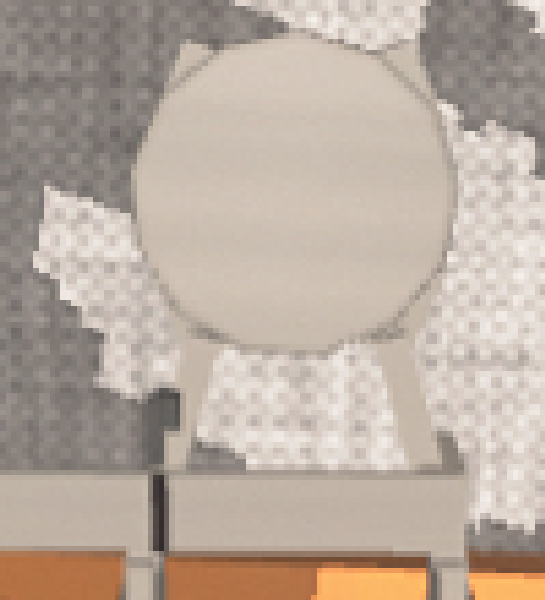

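The index (x≈156) now stands at the line (x≈158), and the width of 32.7 mm is slightly past nominal. I'll trim to 33.0 mm, lift slowly and look again.

Run:
```python
from h import *
arm.close(15.85);arm.hold(.3);s=arm.observe();print(s["gripper_width"])
b=s["position"].copy();b[2]=.0335
arm.move_l(b+[0,0,.02],vel=.03);arm.hold(.3);s=arm.observe();print(s["gripper_width"],s["contact_force"].round(2),s["torque"].round(3))
arm.move_l(b+[0,0,.05],vel=.05);arm.hold(.4);s=arm.observe();print(s["gripper_width"],s["contact_force"].round(2),s["torque"].round(3),s["position"],s["clock"])
for n in("wrist","side"):
    c=arm.calibration(n);p,d=arm.grab_frame(n);m,T=c["mtx"],c["world_from_camera"]
    np.savez(f"{n}8.npz",p=p,d=d,m=m,T=T,pos=s["position"])
    if n=="wrist":A=cv2.resize(p[:,:,::-1][95:205,200:300],(480,528),interpolation=cv2.INTER_NEAREST);F=fcloud(d,m,T)
    else:B=cv2.resize(p[:,:,::-1][130:218,220:273],(318,528),interpolation=cv2.INTER_CUBIC)
cv2.imwrite("pics/c8.png",cv2.hconcat([A,B]))
```

```text
0.03348090007214914
0.03335846667763714 [ 0.27 -0.07 -3.01] [-0.139  0.231 -0.017]
0.03316309479986245 [ 0.06 -0.48 -2.7 ] [-0.155  0.217  0.01 ] [ 0.52041958 -0.03079025  0.08330346] 21.9667
```

View pics/c8.png

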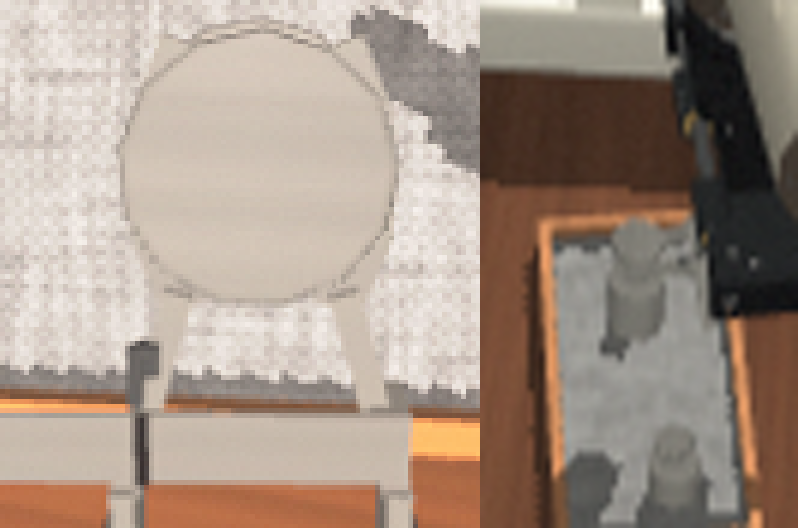

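The weight is out of the tray and upright, the index is at the line, and the width is 33.16 mm. I'll go up and across slowly to above the pan, then check.

Run:
```python
from h import *
yaw=.1948;f=np.array([np.cos(yaw),np.sin(yaw),0])
s=arm.observe();b=s["position"].copy();b[2]=.165
arm.move_l(b,vel=.06)
t=np.array([.6105,-.3232,0])-f*.061;t[2]=.165
arm.move_l(t,vel=.1);t[2]=.150;arm.move_l(t,vel=.04);arm.hold(.8)
for i in range(3):
    s=arm.observe();print(s["gripper_width"],s["grip_force"],s["position"].round(4),s["clock"]);arm.hold(.3)
c=arm.calibration("wrist");p,d=arm.grab_frame("wrist");m,T=c["mtx"],c["world_from_camera"]
np.savez("w9.npz",p=p,d=d,m=m,T=T,pos=s["position"])
cv2.imwrite("pics/w9.png",cv2.resize(p[:,:,::-1],(800,600)))
for n in("side","scene"):
    c=arm.calibration(n);pp,dd=arm.grab_frame(n);np.savez(n+"9.npz",p=pp,d=dd,m=c["mtx"],T=c["world_from_camera"])
# head plane from wrist depth
F=fcloud(d,m,T);k=(F[...,2]>.18)&(F[...,2]<.20)&(np.hypot(F[...,0]-.6105,F[...,1]+.3232)<.02);
q=F[k];q=q[abs(q[:,2]-np.median(q[:,2]))<.004];A=np.c_[q[:,:2]-q[:,:2].mean(0),np.ones(len(q))];co=np.linalg.lstsq(A,q[:,2],rcond=None)[0]
print("head",len(q),((q.min(0)+q.max(0))/2).round(4),np.ptp(q,0).round(4),"slope",co.round(3))
h=cv2.cvtColor(p,cv2.COLOR_RGB2HSV);y=(h[...,0]>15)&(h[...,0]<35)&(h[...,1]>90)&(abs(F[...,2]-.08)<.006)
q=F[y];print("pan",len(q),q.min(0).round(4),q.max(0).round(4))
```

```text
0.033242820480078594 15.849802158772945 [ 0.5507 -0.335   0.15  ] 28.1083
0.03316949409111791 15.84972723852843 [ 0.5507 -0.335   0.15  ] 28.4083
0.033024312846098344 15.849724444560707 [ 0.5507 -0.335   0.15  ] 28.7083
head 2615 [ 0.6106 -0.3233  0.1827] [0.0257 0.0255 0.0051] slope [0.051 0.007 0.183]
pan 18277 [ 0.5406 -0.3934  0.078 ] [ 0.678  -0.256   0.0838]
```

View pics/w9.png

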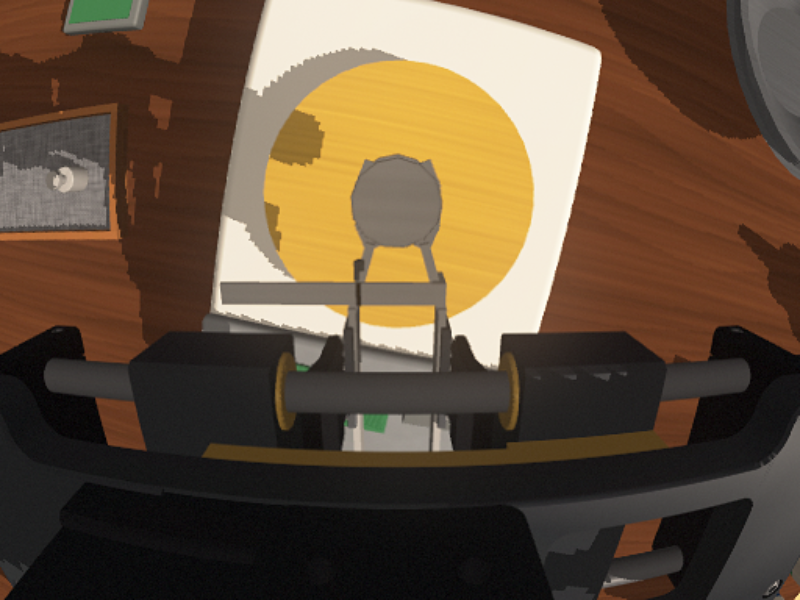

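The head is at wrist px (397,202), centred on the pan. The wrist measure gives a pan centre of (0.609,-0.325) against a head at (0.611,-0.323), tilt is about 3° and clearance about 4 cm. The width is still drifting slightly, so I'll trim the position and watch that.

Run:
```python
from h import *
s=arm.observe();t=s["position"]+np.array([-.0008,-.0008,0]);t[2]=.144
arm.move_l(t,vel=.02)
for i in range(6):
    arm.hold(.4);s=arm.observe();print(round(s["gripper_width"]*1e3,3),s["torque"].round(3),round(s["clock"],2))
```

```text
33.684 [-0.137  0.206  0.014] 30.02
32.846 [-0.066  0.243 -0.012] 30.42
32.962 [-0.135  0.256  0.037] 30.82
33.07 [-0.114  0.225 -0.055] 31.22
33.124 [-0.171  0.202 -0.045] 31.62
33.458 [-0.189  0.243  0.016] 32.02
```

Run:
```python
from h import *
w=[]
for i in range(24):
    arm.hold(.05);w.append(arm.observe()["gripper_width"]*1e3)
w=np.array(w);print(w.round(2),w.mean(),w[:12].mean(),w[12:].mean())
a=arm.observe();b=[arm.observe()["gripper_width"]*1e3 for _ in range(6)];print(a["clock"],b)
c=arm.calibration("wrist");p,d=arm.grab_frame("wrist")
cv2.imwrite("pics/w10.png",cv2.resize(p[:,:,::-1][160:200,205:265],(780,520),interpolation=cv2.INTER_NEAREST))
F=fcloud(d,c["mtx"],c["world_from_camera"]);k=(F[...,2]>.165)&(F[...,2]<.195)&(np.hypot(F[...,0]-.6098,F[...,1]+.3241)<.0115);q=F[k]
A=np.c_[q[:,:2]-q[:,:2].mean(0),np.ones(len(q))];print("head plane",len(q),np.linalg.lstsq(A,q[:,2],rcond=None)[0].round(3))
```

```text
[32.78 32.68 33.05 33.38 33.16 33.51 32.81 33.49 32.76 33.48 33.19 32.88
 33.17 32.97 33.16 33.12 33.14 33.3  33.11 33.11 33.4  33.24 33.08 33.13] 33.12950834458743 33.09692089497687 33.162095794197995
33.2167 [33.12794285502478, 33.12794285502478, 33.12794285502478, 33.12794285502478, 33.12794285502478, 33.12794285502478]
head plane 2155 [0.051 0.007 0.177]
```

View pics/w10.png

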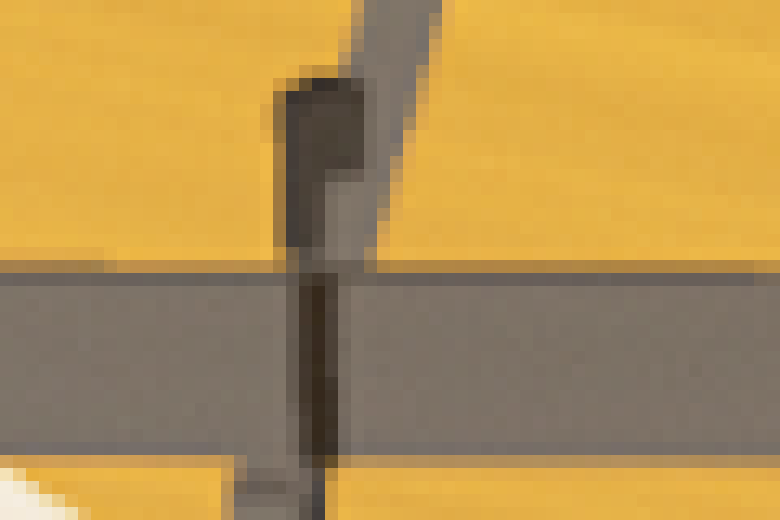

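The index stands within about 0.6 mm of the line. The ±0.3 mm width scatter is sensor noise: the mean is 33.13 mm and steady. I'll check the 3° head slope against the pan plane and against the weight standing in the tray, to tell camera bias from real tilt.

Run:
```python
from h import *
def fit(q):
    A=np.c_[q[:,:2]-q[:,:2].mean(0),np.ones(len(q))];return np.linalg.lstsq(A,q[:,2],rcond=None)[0].round(3),len(q)
p,d,m,T=load("w9");F=fcloud(d,m,T);h=cv2.cvtColor(p,cv2.COLOR_RGB2HSV)
print("pan",fit(F[(h[...,0]>15)&(h[...,0]<35)&(h[...,1]>90)&(abs(F[...,2]-.08)<.006)]))
p,d,m,T=load("w7");F=fcloud(d,m,T);print("head in tray",fit(F[(abs(F[...,2]-.07)<.006)&(np.hypot(F[...,0]-.5797,F[...,1]+.0194)<.0115)]))
p,d,m,T=load("wrist8");F=fcloud(d,m,T);print("head lifted",fit(F[(abs(F[...,2]-.117)<.01)&(np.hypot(F[...,0]-.5797,F[...,1]+.0194)<.0115)]))
arm.close(15.95);w=[]
for i in range(20):
    arm.hold(.05);w.append(arm.observe()["gripper_width"]*1e3)
print(np.mean(w),np.mean(w[10:]),arm.observe()["clock"])
```

```text
pan (array([-0.001, -0.001,  0.081]), 18277)
head in tray (array([-0.002, -0.002,  0.071]), 2306)
head lifted (array([0.052, 0.014, 0.116]), 2153)
33.14342268484261 33.177425192282 34.4833
```

The slope is real: the head reads level in the tray but 2.9° nose-up once lifted. I'll pitch the tool by that amount about the jaws and nudge the grip slightly.

Run:
```python
from h import *
yaw=.1948;a=.051
s=arm.observe();q0=s["tool_rot"];R0=R.from_quat(np.roll(q0,-1));print("tool z",R0.apply([0,0,1]).round(4))
ax=np.array([-np.sin(yaw),np.cos(yaw),0]);D=R.from_rotvec(ax*a) # + about left axis = nose down
f=np.array([np.cos(yaw),np.sin(yaw),0]);o=f*.061+[0,0,.0175]
t=s["position"]+o-D.apply(o)
arm.move_l(t,ori=np.roll((D*R0).as_quat(),1),vel=.01);arm.hold(.3);arm.close(16.1);arm.hold(.7);w=[]
for i in range(20):
    arm.hold(.05);w.append(arm.observe()["gripper_width"]*1e3)
s=arm.observe();print(np.mean(w),np.mean(w[10:]),s["clock"],s["contact_force"],s["position"],s["qvel"].round(4))
c=arm.calibration("wrist");p,d=arm.grab_frame("wrist");m,T=c["mtx"],c["world_from_camera"]
F=fcloud(d,m,T);k=(F[...,2]>.165)&(F[...,2]<.195)&(np.hypot(F[...,0]-.6098,F[...,1]+.3241)<.0115);qq=F[k]
A=np.c_[qq[:,:2]-qq[:,:2].mean(0),np.ones(len(qq))];print("head plane",len(qq),np.linalg.lstsq(A,qq[:,2],rcond=None)[0].round(3))
k=(F[...,2]>.165)&(F[...,2]<.195)&(np.hypot(F[...,0]-.6098,F[...,1]+.3241)<.02);k&=abs(F[...,2]-np.median(qq[:,2]))<.003
print("head c",((F[k].min(0)+F[k].max(0))/2).round(4))
g=cv2.cvtColor(p,cv2.COLOR_RGB2GRAY);print(g[174:179:2,222:236].tolist(),g[184:190:2,222:236].tolist())
```

```text
tool z [-0. -0. -1.]
33.09298184581293 33.11150814714747 37.175 [ 0.17017433  0.96578304 -2.62900721] [ 0.54904702 -0.33598993  0.14712916] [ 0.0005  0.0003  0.0013  0.001  -0.0001  0.0008]
head plane 2154 [0.003 0.005 0.177]
head c [ 0.6105 -0.3239  0.1771]
[[181, 181, 182, 186, 126, 61, 68, 76, 113, 122, 121, 117, 121, 164], [181, 183, 183, 187, 125, 62, 65, 77, 109, 120, 116, 114, 142, 176], [183, 182, 183, 187, 130, 69, 65, 79, 111, 120, 118, 122, 174, 183]] [[117, 117, 114, 116, 120, 92, 56, 43, 66, 108, 117, 117, 116, 116], [116, 115, 115, 117, 118, 92, 56, 40, 70, 108, 117, 114, 115, 116], [115, 116, 116, 116, 119, 91, 55, 44, 66, 110, 118, 115, 114, 115]]
```

The head is level (slope under 0.6°) and centred within about 1 mm of the pan middle. Clearance is about 35 mm, width a steady 33.1 mm (gap about 16.2 mm), and the index is on the line within a pixel.

```bash
python3 -c "
from station import arm
print(arm.hand_in())"
```

```text
the job is handed in; nothing more can be done
None
```

The job is handed in: the tongs hold the 200 g weight level, about 35 mm above the middle of the pan, with the gap steady at about 16.2 mm against the 16 mm mark.

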